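# Load the tube mixer and hold its belt tensioner back

## Robot

A 6-joint arm with a two-finger parallel gripper is mounted at the origin on the work surface. World frame = base frame: x ahead of the robot, y to its left, z up, the work surface at z = 0. Lengths are in m, angles in rad, forces in N, time in s.
With the tool pointing down it reaches from about 0.25 to 0.725 m from the base axis. Payload 4 kg.
Tool frame: the origin (TCP) lies midway between the tips of the shut fingers; the grasp point (between the pads) lies 19 mm behind it; z points along the fingers, y is the line along which they close (so a half turn about z gives the same grasp; the last joint's range is limited). The gripper opens to 85 mm and grips with 20 to 120 N. Pads are 22 mm wide; open, the fingers measure 114 mm over their backs; the gripper's body (76 mm by 85 mm) begins 54 mm behind the grasp point. The pads swing forward as they close: fully open they stand 13 mm farther back than shut.
Start: joints at [-1.192, 0.241, 0.005, 1.335, 0, 1.571], TCP at [0.185, -0.465, 0.231] pointing down, gripper open.
Joint ranges: [-2.72, 2.72], [-1.05, 1.87], [-1.09, 1.28], [-1.99, 2.15], [-1.42, 1.44], [-3.14, 3.14]. Speed limits (rad/s): [2.79, 2.79, 3.14, 3.14, 3.14, 3.14].

## Interface

Orientations are given as a unit quaternion [x, y, z, w].
In Python, from workcell import bot gives the robot as it stands. The module is installed in compiled form; this text tells all that it offers.
- The arm moves only by the tool jog_arm, never from a script. Its argument "deltas" is a list of rows, each an object with "fingers": the opening, from 0 (shut) to 1 (fully open); "delta_pos": the shift along the tool's x, y, z normalised to -1 to 1, where 1 is 300 mm, a list of three; "yaw": the turn about the tool's z normalised to -1 to 1, where 1 is pi/4 rad. A call has 1 to 12 rows; each row is the pose to reach, as a shift and turn from the pose commanded when the call began, along the tool's axes at that moment; what a row does not reach only later rows make up. A row lasts 1/10 s, in which the tool goes at most 50 mm and 8.59 degrees, less where a joint would pass 70% of its speed; a pose out of reach is approached as far as the arm can. A call with a number of a shift or a turn outside -1 to 1 is refused whole. A call with a gripper value outside its range is refused whole. The fingers move at their own pace and stop on an object; the grip force is fixed at half the most. Time passes only in rows, so rows that repeat a pose let the fingers close. It gives the time, the measured TCP pose, the force, the opening and the grip force at its end, in the units of the state.
- bot.get_obs(): the state, without advancing time (a new reading comes with each control period).
- bot.camera(name): name is "scene" or "top" or "wrist"; returns a dict with "image" (480x640x3 uint8, red, green, blue), "range_z" (480x640 float32, m along the optical axis (not along the pixel's ray), 0 where there is no reading), "fx", "fy", "cx", "cy" (pixels), "rvec" (rotation vector, rad) and "tvec" (3), from world to camera coordinates, as OpenCV has them. Camera axes: x right, y down, z forward; pixel columns grow to the right and rows downward; lengths in m; the calibration is good to about 2 mm. A picture is of the moment at which its call begins.
- bot.job_done(): hands the job in; it is judged then, once.
The state is a dict: "clock": time; "joint_pos": joint angles; "joint_vel": joint speeds; "tau": joint torques, N m; "eef_pos": TCP position; "tool_rot": TCP orientation; "ft_force": force on the tool from outside, world axes, zero at the start; "ft_torque": the same for the moment, N m; "grip_width": finger opening in m; "grasp_force": force on a finger pad.
Only numpy, scipy, OpenCV 4.12 (cv2) and the standard library are available. Lean on these libraries where they do the work, as an engineer would, in place of code of your own. Each camera call takes 0.05 s, during which the arm holds its last target. There are 200 camera calls.

## Task

Load the tube mixer: stand the blue-capped vial fully home in the blue pocket (one dot) of the carousel and let go of it, then the yellow-capped vial likewise in the yellow pocket (two dots). Then push the sprung blue tensioner arm, by its orange idler roller, back past the click of the red pawl block, and finish while still holding it back there, clear of the click (it springs back if let go), so that a colleague can slip the belt on. Leave the white-capped vial in the stand, and the dish and the wrench on the bench, where they are.

Things in the scene. Friction and masses are not known exactly. Their poses are not given: they have to be found in the camera images.
- mixer: tube mixer, bolted down: aluminium plate 210 (its x) by 435 (its y) by 12 mm with the carousel on its +y half (axis at y = +100 mm), a white motor (top 80 mm above the table) and the tensioner on its -y half. Origin on the table, 33 mm to +y of the plate's centre; x points roughly away from the robot. Place and yaw vary
- pocket1 (a point): BLUE pocket, one black dot: centre of its inner floor, 54 mm above the table. Round cup, inner radius 13.5 mm (17 at the mouth), 28 mm deep, rim 82 mm above the table, outer rim radius 19.5 mm. A vial fully home has its origin here and stands 44 mm above the rim. Pockets lie 50 mm from the axis of the grey carousel disc (radius 78 mm, any start angle, turns stiffly, 0.2 N m)
- pocket2 (a point): YELLOW pocket, two black dots: centre of its inner floor; sizes as the blue one. The pockets are 120 degrees apart; the third, red one already has a red-capped vial fixed in it, which stands 44 mm above the rim
- tensioner (a joint): blue arm's angle about its upright pivot, rad: 0 at rest, grows as it is pushed back (anticlockwise from above, idler moving generally away from the robot), stop at 0.85. Spring: 4 N at the idler at rest, 9 N at the stop; the brass plunger of the red pawl block adds up to 5 N at 0.39 to 0.45 (the click); past 0.53 it is clear. It does not lock: let go, it springs back
- idler (a point): centre of the top face of the orange idler roller, upright on the end of the blue arm: 24 mm in diameter, 44 to 105 mm above the table, 120 mm from the pivot. Push or pinch it here; the arm, and the red pawl block just farther out (to 85 mm beyond the idler), lie lower than 47 mm above the table
- pivot (a point): the upright pivot axis of the tensioner arm, at the top of the blue arm hub, 42 mm above the table
- stand: white block 200 by 50 by 26 mm, bolted down, with three holes 26.5 mm in diameter and 16 mm deep at -65, 0 and +65 mm along its x. Origin at the centre of its underside. Vials in it stand with their origins 10 mm above the table
- vial_blue: screw-cap sample vial standing upright, 72 mm tall, 40 g: clear round body 23 mm in diameter with a blank paper label, blue cap 24 mm in diameter over the top 18 mm. Origin at the centre of its underside, z up along the vial. Starts upright in one of the three holes of the white stand, the vials in any order
- vial_yellow: screw-cap sample vial standing upright, 72 mm tall, 40 g: clear round body 23 mm in diameter with a blank paper label, yellow cap 24 mm in diameter over the top 18 mm. Origin at the centre of its underside, z up along the vial. Starts upright in one of the three holes of the white stand, the vials in any order
- vial_white: screw-cap sample vial standing upright, 72 mm tall, 40 g: clear round body 23 mm in diameter with a blank paper label, white cap 24 mm in diameter over the top 18 mm. Origin at the centre of its underside, z up along the vial. Starts upright in one of the three holes of the white stand, the vials in any order. Spare: leave it in the stand
- dish: white ceramic dish, 90 mm wide, 18 mm tall. Bystander, leave it alone; origin at the centre of its underside
- wrench: steel wrench lying flat. Bystander, leave it alone; origin at the centre of its underside
Things that resemble listed ones, but are neither listed nor needed, are in the scene too. What is shaped like the vial_yellow but purple is not meant.

How it is judged:
On the way, in this order (a step that is already met when the one before it is completed fails the run):
1. the blue-capped vial stands home in the blue pocket, let go (horizontal distance between vial_blue and pocket1 below 0.005 m and z of vial_blue in the frame of pocket1 between -0.004 and 0.005 m and angle between vial_blue's own z axis and vertical below 0.15 rad and contact force between the fingers and vial_blue below 0.1 N), for 0.2 s.
2. then the yellow-capped vial stands home in the yellow pocket, let go (horizontal distance between vial_yellow and pocket2 below 0.005 m and z of vial_yellow in the frame of pocket2 between -0.004 and 0.005 m and angle between vial_yellow's own z axis and vertical below 0.15 rad and contact force between the fingers and vial_yellow below 0.1 N), for 0.2 s.
3. then the tensioner arm is pushed back past its click (value of joint tensioner above 0.53 rad and contact force between any of the fingers, the arm and tensioner above 1.5 N), for 0.2 s.
At the end, for the whole second after the job is handed in: Finishes while holding: the robot presses the tensioner arm with over 1.5 N and it stays still beyond 0.53 rad. The blue vial is in the blue pocket and the yellow one in the yellow pocket, let go, upright within 0.15 rad, within 5 mm of the pocket's centre and floor (all of step 1 and all of step 2 and all of step 3 and velocity of joint tensioner between -0.1 and 0.1 rad/s); the arm keeps its last pose, push and grip.
It fails at once if the white-capped vial is taken out or knocked (distance of vial_white from where it was at the start of the episode above 0.02 m or angle between vial_white's own z axis and vertical above 0.35 rad).
It fails at once if the dish or the wrench is pushed more than 30 mm (distance of any of dish, wrench from where it was at the start of the episode above 0.03 m).
It also fails if it takes over 72 s, if anything falls off the work surface, if the arm or the gripper's body presses on something with over 40 N, if the wrist force passes 120 N, or if a joint passes its speed limit or range.

## Working session

There is one attempt and no reset: what is moved stays moved. The work goes in short steps, Python scripts to look and compute and a tool call to move; the robot and the scene stay as the last step left them, time stands still between calls to the robot, and variables do not carry over. Pictures are saved under pics/ and viewed, at most 10 in all, crops included, and the job is handed in when it is done.

Besides the shell and the picture viewer there is one more tool, called after "Request:" as a command line: name --argument value ..., lists and objects as JSON in quotes. jog_arm: Moves the arm, as the interface text tells. Scaled input: -1 to 1 covers 300 mm each way for a shift and pi/4 rad each way for a turn. Its arguments: {"type":"object","properties":{"deltas":{"type":"array","items":{"type":"object","properties":{"fingers":{"type":"number"},"delta_pos":{"type":"array","items":{"type":"number"}},"yaw":{"type":"number"}}}}},"required":["deltas"]}

```bash
mkdir -p pics; cat > h.py <<'E'
import numpy as np, cv2
from workcell import bot
def cam(n):
    c=bot.camera(n); c['R']=cv2.Rodrigues(np.array(c['rvec'],float))[0]; c['t']=np.array(c['tvec'],float).ravel(); return c
def ray(c,u,v,z):
    d=c['R'].T@np.array([(u-c['cx'])/c['fx'],(v-c['cy'])/c['fy'],1]); o=-c['R'].T@c['t']
    return o+d*(z-o[2])/d[2]
def cloud(c):
    v,u=np.mgrid[0:480,0:640]; Z=c['range_z']
    P=np.stack([(u-c['cx'])/c['fx']*Z,(v-c['cy'])/c['fy']*Z,Z],-1)
    return (P-c['t'])@c['R']
def save(c,n): cv2.imwrite('pics/'+n+'.png',c['image'][:,:,::-1])
E
python3 - <<'E'
from h import *
for n in('top','scene'):
    c=cam(n); save(c,n+'0'); np.save(n+'0.npy',c,allow_pickle=True); print(n,-c['R'].T@c['t'],c['fx'])
o=bot.get_obs(); print(o['clock'],o['eef_pos'],o['tool_rot'])
E
```

```text
top [ 0.35896807 -0.05953914  1.30745834] 559.2227231080573
scene [1.20371802 1.03885424 0.98420209] 600.0576297588398
0.1 [ 0.18468712 -0.46400258  0.2304958 ] [ 9.82117789e-01  1.88264998e-01 -1.69012412e-04 -9.53967721e-04]
```

View pics/top0.png

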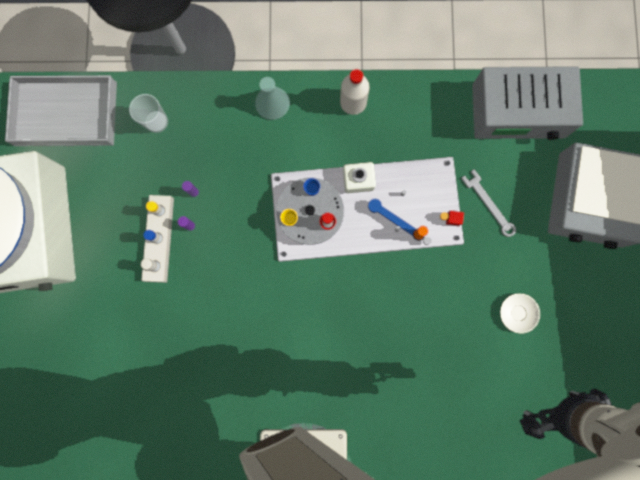

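View pics/scene0.png

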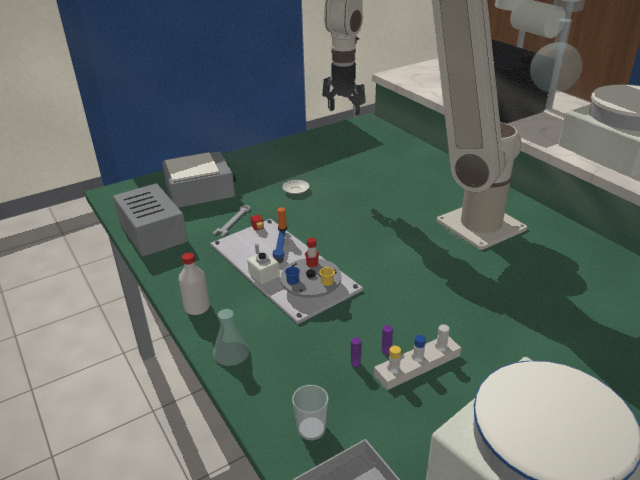

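Top view: the stand is at left, with yellow (152,207), blue (150,236) and white (148,265) caps. Purple decoys are at (189,187) and (185,222). On the mixer: blue pocket (312,187), yellow pocket (289,217), red vial (327,221), pivot (375,205), idler (421,233), pawl (453,218), dish (520,314), wrench (490,205).

```bash
python3 - <<'E'
from h import *
c=np.load('top0.npy',allow_pickle=True).item(); P=cloud(c); im=c['image']
hsv=cv2.cvtColor(im,cv2.COLOR_RGB2HSV)
R={'yellow':((20,35),[('capY',130,170,.082),('pocY',270,305,.082)]),'blue':((105,125),[('capB',130,170,.082),('pocB',300,325,.082),('arm',365,420,.042)]),
'orange':((5,17),[('idler',410,432,.105)]),'red':((0,4),[('redcap',315,340,.126),('pawl',445,466,.047)]),'purple':((130,155),[('purA',182,200,.07)])}
for k,((a,b),L) in R.items():
    m=((hsv[...,0]>=a)&(hsv[...,0]<=b)&(hsv[...,1]>130)&(hsv[...,2]>60)).astype(np.uint8)
    m[:150]=0;m[290:]=0
    n,lab,st,ce=cv2.connectedComponentsWithStats(m)
    for i in range(1,n):
        if st[i,4]<12: continue
        q=P[lab==i]; q=q[np.isfinite(q).all(1)]
        zt=np.percentile(q[:,2],90); t=q[q[:,2]>zt-.006]
        print(k,ce[i].round(1),st[i,4],'ztop',zt.round(3),'topcen',((t.max(0)+t.min(0))/2).round(4),'size',np.ptp(t,axis=0).round(3))
# white cap
q=P[255:280,135:165].reshape(-1,3); t=q[q[:,2]>.07]; print('white',t.mean(0).round(4),len(t))
s=np.hstack([cv2.resize(im[165:265,260:360],(500,500),interpolation=2)]); s2=cv2.resize(im[180:290,130:210],(290,400))
o=np.zeros((500,790,3),np.uint8); o[:,:500]=s; o[:400,500:]=s2
cv2.imwrite('pics/crop1.png',o[:,:,::-1])
E
```

```text
yellow [151.3 206.3] 101 ztop 0.084 topcen [0.5924 0.3349 0.0822] size [0.02  0.024 0.009]
yellow [288.6 217.1] 238 ztop 0.082 topcen [0.5668 0.0287 0.0811] size [0.035 0.036 0.01 ]
yellow [443.9 215.4] 17 ztop 0.043 topcen [ 0.4685 -0.1942  0.6725] size [0.219 0.269 1.27 ]
blue [311.3 186.4] 202 ztop 0.081 topcen [ 0.5062 -0.032   0.6911] size [0.294 0.055 1.233]
blue [389.2 215.4] 373 ztop 0.044 topcen [ 0.4851 -0.157   0.6725] size [0.252 0.195 1.27 ]
blue [149.  234.9] 85 ztop 0.084 topcen [0.5274 0.3386 0.0822] size [0.018 0.024 0.009]
orange [447.7 216.6] 16 ztop 0.043 topcen [ 0.5728 -0.333   0.0398] size [0.014 0.005 0.006]
orange [420.4 232.4] 129 ztop 0.106 topcen [ 0.5308 -0.2629  0.105 ] size [0.02  0.02  0.009]
red [455.2 217.8] 184 ztop 0.048 topcen [ 0.4715 -0.2121  0.6746] size [0.225 0.305 1.266]
red [327.  219.6] 159 ztop 0.128 topcen [ 0.5569 -0.0581  0.1265] size [0.02  0.021 0.009]
purple [187.1 186.1] 42 ztop 0.076 topcen [0.6397 0.2586 0.0732] size [0.015 0.018 0.007]
purple [185.1 222.6] 96 ztop 0.073 topcen [0.559  0.266  0.0728] size [0.021 0.021 0.011]
white [0.4583 0.3189 0.1479] 109
```

View pics/crop1.png

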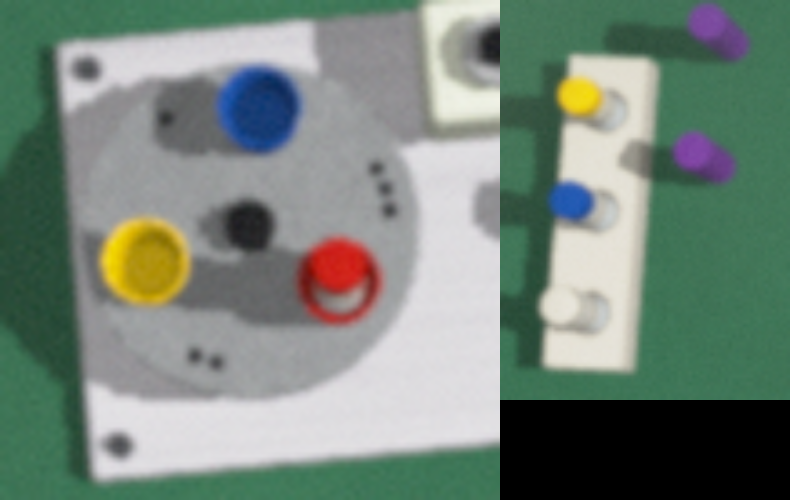

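Crop: the blue cup sits by a single dot (165,118) and the yellow cup by two dots (205,358), so both match. The caps confirm too: the upright yellow and blue vials are in the stand, and the purple ones stand loose outside it and are not meant. Setting out.

Request:
jog_arm --deltas '[{"delta_pos": [0.93, -0.94, -0.065], "yaw": 0.55, "fingers": 0.6}, {"delta_pos": [0.93, -0.94, -0.065], "yaw": 0.55, "fingers": 0.6}, {"delta_pos": [0.93, -0.94, -0.065], "yaw": 0.55, "fingers": 0.6}, {"delta_pos": [0.93, -0.94, -0.065], "yaw": 0.55, "fingers": 0.6}, {"delta_pos": [0.93, -0.94, -0.065], "yaw": 0.55, "fingers": 0.6}, {"delta_pos": [0.93, -0.94, -0.065], "yaw": 0.55, "fingers": 0.6}, {"delta_pos": [0.93, -0.94, -0.065], "yaw": 0.55, "fingers": 0.6}, {"delta_pos": [0.93, -0.94, -0.065], "yaw": 0.55, "fingers": 0.6}, {"delta_pos": [0.93, -0.94, -0.065], "yaw": 0.55, "fingers": 0.6}, {"delta_pos": [0.93, -0.94, -0.065], "yaw": 0.55, "fingers": 0.6}]'

```text
clock: 1.1
eef_pos: [0.3401, -0.098, 0.2506]
tool_rot: [1.0, -0.024, -0.0, 0.0]
ft_force: [-0.8, -0.3, -0.1]
grip_width: 0.0512
grasp_force: 0.0
```

```bash
cat >> h.py <<'E'
from scipy.spatial.transform import Rotation as Ro
def go(x,y,z,yaw=None):
    o=bot.get_obs(); M=Ro.from_quat(o['tool_rot']).as_matrix(); p=np.array(o['eef_pos'])
    a=np.arctan2(M[1,0],M[0,0]); d=M.T@(np.array([x,y,z])-p)/.3
    w=0 if yaw is None else -(yaw-a)/(np.pi/4)
    print('t',round(o['clock'],2),'tcp',p.round(4),'yaw',a.round(3),'j',np.round(o['joint_pos'],2),'grip',round(o['grip_width'],4),'F',np.round(o['ft_force'],1)); print(' -> delta',d.round(4),'yaw',round(w,3),'mm',np.linalg.norm(d)*300)
E
python3 - <<'E'
from h import *
go(.52,.28,.25,-.057)
c=np.load('top0.npy',allow_pickle=True).item(); P=cloud(c)
for n,u,v in(('bluepocket',311.3,186.4),('yel',288.6,217.1)): print(n,ray(c,u,v,.08).round(4))
E
```

```text
t 1.1 tcp [ 0.3401 -0.098   0.2506] yaw -0.048 j [-0.28 -0.06 -0.28  1.35 -0.    2.91] grip 0.0512 F [-0.8 -0.3 -0.1]
 -> delta [ 0.5383 -1.2874  0.0015] yaw 0.011 mm 418.6258311280959
bluepocket [ 0.6353 -0.021   0.08  ]
yel [0.5659 0.0296 0.08  ]
```

Request:
jog_arm --deltas '[{"delta_pos": [0.35, -0.82, 0], "yaw": -0.9, "fingers": 0.6}, {"delta_pos": [0.35, -0.82, 0], "yaw": -0.9, "fingers": 0.6}, {"delta_pos": [0.35, -0.82, 0], "yaw": -0.9, "fingers": 0.6}, {"delta_pos": [0.35, -0.82, 0], "yaw": -0.9, "fingers": 0.6}, {"delta_pos": [0.35, -0.82, 0], "yaw": -0.9, "fingers": 0.6}, {"delta_pos": [0.35, -0.82, 0], "yaw": -0.9, "fingers": 0.6}, {"delta_pos": [0.35, -0.82, 0], "yaw": -0.9, "fingers": 0.6}]'

```text
clock: 1.8
eef_pos: [0.4588, 0.1406, 0.2497]
tool_rot: [0.947, 0.321, -0.001, 0.0]
ft_force: [-0.5, 0.1, -1.0]
grip_width: 0.0511
grasp_force: 0.0
```

```bash
python3 - <<'E'
from h import *
go(.51,.29,.22,.66)
E
```

```text
t 1.8 tcp [0.4588 0.1406 0.2497] yaw 0.653 j [ 0.3   0.19 -0.01  1.37 -0.    2.79] grip 0.0511 F [-0.5  0.1 -1. ]
 -> delta [ 0.4384 -0.2917  0.0984] yaw -0.009 mm 160.72100878541292
```

Request:
jog_arm --deltas '[{"delta_pos": [0.44, -0.29, 0.1], "yaw": 0, "fingers": 0.6}, {"delta_pos": [0.44, -0.29, 0.1], "yaw": 0, "fingers": 0.6}, {"delta_pos": [0.44, -0.29, 0.1], "yaw": 0, "fingers": 0.6}, {"delta_pos": [0.44, -0.29, 0.1], "yaw": 0, "fingers": 0.6}, {"delta_pos": [0.44, -0.29, 0.1], "yaw": 0, "fingers": 0.6}]'

```text
clock: 2.3
eef_pos: [0.5098, 0.2885, 0.2193]
tool_rot: [0.947, 0.32, -0.002, 0.001]
ft_force: [-0.6, -0.8, 0.1]
grip_width: 0.0511
grasp_force: 0.0
```

```bash
cat >> h.py <<'E'
def blobs(c,lo,hi,z,smin=120,amin=60):
    hsv=cv2.cvtColor(c['image'],cv2.COLOR_RGB2HSV)
    m=((hsv[...,0]>=lo)&(hsv[...,0]<=hi)&(hsv[...,1]>smin)&(hsv[...,2]>50)).astype(np.uint8)
    P=cloud(c); m[abs(P[...,2]-z)>.004]=0   # only the top face at its known height
    n,lab,st,ce=cv2.connectedComponentsWithStats(m)
    for i in range(1,n):
        if st[i,4]<amin: continue
        ct=max(cv2.findContours((lab==i).astype(np.uint8),0,1)[0],key=len)
        (u,v),r=cv2.minEnclosingCircle(ct)
        print(' px',round(u),round(v),'r',round(r,1),'area',st[i,4],'circ->',ray(c,u,v,z).round(4),'cloud',P[lab==i].mean(0).round(4))
E
python3 - <<'E'
from h import *
c=cam('wrist'); save(c,'w1'); print(-c['R'].T@c['t'])
print('blue');blobs(c,105,125,.082); print('yel');blobs(c,20,35,.082)
go(.5274,.3386,.15)
E
```

```text
[0.57103839 0.33477134 0.36186521]
blue
 px 278 153 r 16.4 area 791 circ-> [0.5315 0.3399 0.082 ] cloud [0.5314 0.3401 0.082 ]
yel
 px 337 79 r 17.9 area 942 circ-> [0.5954 0.3372 0.082 ] cloud [0.5953 0.3372 0.082 ]
 px 605 343 r 24.2 area 637 circ-> [0.5701 0.0323 0.082 ] cloud [0.5693 0.0277 0.0809]
t 2.35 tcp [0.5096 0.2876 0.2202] yaw 0.651 j [ 0.51  0.42  0.23  1.38 -0.    3.  ] grip 0.0512 F [-0.5 -0.6  0.5]
 -> delta [ 0.1509 -0.0993  0.2335] yaw 0 mm 88.56246085908636
```

View pics/w1.png

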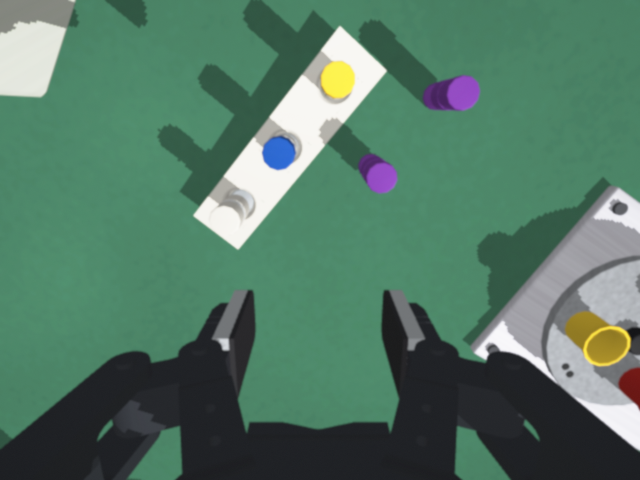

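Wrist view: blue cap at (278,153), yellow cap at (337,79), white cap at (228,215), purple decoys at (460,93) and (378,175), yellow cup at (605,343). Wrist and top positions agree to about 4 mm. I'll descend on the blue vial and grip it.

Request:
jog_arm --deltas '[{"delta_pos": [0.158, -0.097, 0.15], "yaw": 0, "fingers": 0.6}, {"delta_pos": [0.158, -0.097, 0.3], "yaw": 0, "fingers": 0.6}, {"delta_pos": [0.158, -0.097, 0.4], "yaw": 0, "fingers": 0.6}, {"delta_pos": [0.158, -0.097, 0.5], "yaw": 0, "fingers": 0.6}, {"delta_pos": [0.158, -0.097, 0.59], "yaw": 0, "fingers": 0.6}, {"delta_pos": [0.158, -0.097, 0.59], "yaw": 0, "fingers": 0.6}, {"delta_pos": [0.158, -0.097, 0.59], "yaw": 0, "fingers": 0.1}, {"delta_pos": [0.158, -0.097, 0.59], "yaw": 0, "fingers": 0.1}, {"delta_pos": [0.158, -0.097, 0.59], "yaw": 0, "fingers": 0.1}, {"delta_pos": [0.158, -0.097, 0.59], "yaw": 0, "fingers": 0.1}, {"delta_pos": [0.158, -0.097, 0.59], "yaw": 0, "fingers": 0.1}]'

```text
clock: 3.45
eef_pos: [0.5316, 0.3423, 0.0468]
tool_rot: [0.947, 0.321, 0.003, 0.0]
ft_force: [0.4, -2.3, 6.9]
grip_width: 0.0224
grasp_force: 59.0
```

```bash
python3 - <<'E'
from h import *
go(.5295,.3395,.19); print(bot.get_obs()['grasp_force'])
E
```

```text
t 3.45 tcp [0.5316 0.3423 0.0468] yaw 0.653 j [ 0.57  0.62  0.1   1.04 -0.    3.06] grip 0.0224 F [ 0.4 -2.3  6.9]
 -> delta [-0.0089  0.0043 -0.4773] yaw 0 mm 143.21794473827265
58.999998526414856
```

Request:
jog_arm --deltas '[{"delta_pos": [0, 0, -0.15], "yaw": 0, "fingers": 0.1}, {"delta_pos": [0, 0, -0.3], "yaw": 0, "fingers": 0.1}, {"delta_pos": [0, 0, -0.45], "yaw": 0, "fingers": 0.1}, {"delta_pos": [0, 0, -0.55], "yaw": 0, "fingers": 0.1}, {"delta_pos": [0, 0, -0.55], "yaw": 0, "fingers": 0.1}]'

```text
clock: 3.95
eef_pos: [0.5322, 0.3439, 0.2163]
tool_rot: [0.947, 0.321, 0.006, -0.002]
ft_force: [0.5, 0.1, 0.2]
grip_width: 0.0226
grasp_force: 59.5
```

```bash
python3 - <<'E'
from h import *
go(.56,.13,.21,.3); print(bot.get_obs()['grasp_force'])
E
```

```text
t 3.95 tcp [0.5322 0.3439 0.2163] yaw 0.654 j [0.57 0.51 0.36 1.41 0.   3.06] grip 0.0226 F [0.5 0.1 0.2]
 -> delta [-0.3605  0.6223  0.0168] yaw 0.451 mm 215.81443194116787
59.49148619896732
```

Request:
jog_arm --deltas '[{"delta_pos": [-0.36, 0.62, 0], "yaw": 0.45, "fingers": 0.1}, {"delta_pos": [-0.36, 0.62, 0], "yaw": 0.45, "fingers": 0.1}, {"delta_pos": [-0.36, 0.62, 0], "yaw": 0.45, "fingers": 0.1}, {"delta_pos": [-0.36, 0.62, 0], "yaw": 0.45, "fingers": 0.1}, {"delta_pos": [-0.36, 0.62, 0], "yaw": 0.45, "fingers": 0.1}, {"delta_pos": [-0.36, 0.62, 0], "yaw": 0.45, "fingers": 0.1}]'

```text
clock: 4.55
eef_pos: [0.5567, 0.1276, 0.2085]
tool_rot: [0.989, 0.148, -0.0, -0.0]
ft_force: [-1.0, 0.7, -1.0]
grip_width: 0.0223
grasp_force: 59.5
```

```bash
python3 - <<'E'
from h import *
c=cam('wrist'); save(c,'w2'); o=bot.get_obs(); zt=o['eef_pos'][2]-.0368+.072; print('tcp',o['eef_pos'],'captop',zt)
print('cap in hand');blobs(c,100,130,zt,100); print('pocB');blobs(c,100,130,.081,80); print('pocY');blobs(c,20,35,.081);print('red');blobs(c,0,5,.126)
go(.6375,-.020,.21,.3)
E
```

```text
tcp [0.55674219 0.12877138 0.20856068] captop 0.24376067692978637
cap in hand
 px 318 356 r 36.5 area 3780 circ-> [0.5579 0.1275 0.2438] cloud [0.5577 0.1275 0.2435]
pocB
 px 556 174 r 30.0 area 995 circ-> [ 0.6398 -0.0212  0.081 ] cloud [ 0.6395 -0.0245  0.0808]
pocY
 px 30 76 r 23.1 area 1239 circ-> [0.5966 0.3356 0.081 ] cloud [0.5961 0.3358 0.0817]
 px 449 245 r 26.3 area 762 circ-> [0.5692 0.0294 0.081 ] cloud [0.5676 0.0266 0.0808]
red
 px 585 315 r 19.5 area 979 circ-> [ 0.5607 -0.0547  0.126 ] cloud [ 0.5609 -0.0546  0.1257]
t 4.6 tcp [0.5567 0.1288 0.2086] yaw 0.3 j [0.23 0.39 0.16 1.34 0.   3.07] grip 0.0222 F [-0.5  1.1 -0.8]
 -> delta [ 0.1107  0.5533 -0.0052] yaw -0.0 mm 169.2832525610267
```

View pics/w2.png

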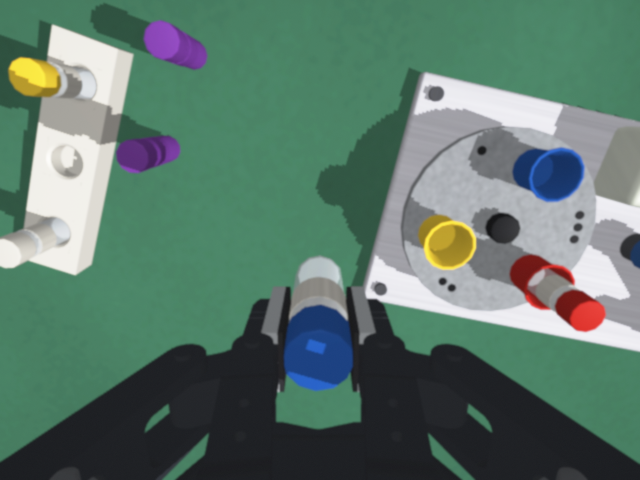

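Wrist view: blue vial held upright with its cap at (318,356). Blue cup at (556,174), yellow cup at (449,245), red vial at (585,315). I'll go where the camera looks straight down on the blue cup.

Request:
jog_arm --deltas '[{"delta_pos": [-0.145, 0.56, 0], "yaw": 0, "fingers": 0.1}, {"delta_pos": [-0.145, 0.56, 0], "yaw": 0, "fingers": 0.1}, {"delta_pos": [-0.145, 0.56, 0], "yaw": 0, "fingers": 0.1}, {"delta_pos": [-0.145, 0.56, 0], "yaw": 0, "fingers": 0.1}, {"delta_pos": [-0.145, 0.56, 0], "yaw": 0, "fingers": 0.1}, {"delta_pos": [-0.145, 0.56, 0], "yaw": 0, "fingers": 0.1}]'

```text
clock: 5.2
eef_pos: [0.5653, -0.0433, 0.2085]
tool_rot: [0.989, 0.15, -0.0, -0.0]
ft_force: [0.2, -0.0, -1.1]
grip_width: 0.0228
grasp_force: 59.5
```

```bash
cat >> h.py <<'E'
def rim(c,lo,hi,smin=80):  # coloured pixels at cup-rim height; fit circle of radius 17-19.5
    hsv=cv2.cvtColor(c['image'],cv2.COLOR_RGB2HSV); P=cloud(c)
    m=(hsv[...,0]>=lo)&(hsv[...,0]<=hi)&(hsv[...,1]>smin)&(abs(P[...,2]-.0815)<.002)
    q=P[m][:,:2]; q=q[np.linalg.norm(q-np.median(q,0),axis=1)<.03]
    from scipy.optimize import least_squares
    r=least_squares(lambda p:np.hypot(*(q-p[:2]).T)-p[2],[*q.mean(0),.018],loss='soft_l1',f_scale=.001)
    print('rim',r.x.round(4),len(q),'bbox',q.min(0).round(4),q.max(0).round(4))
    return r.x[:2]
E
python3 - <<'E'
from h import *
c=cam('wrist'); save(c,'w3'); o=bot.get_obs(); zt=o['eef_pos'][2]-.0368+.072; print('tcp',o['eef_pos'])
print('cap');blobs(c,100,130,zt,100)
p=rim(c,100,130); rim(c,20,35)
go(p[0],p[1],.16,.3)
t=np.load('top0.npy',allow_pickle=True).item(); print('top'); rim(t,100,130); rim(t,20,35)
E
```

```text
tcp [ 0.56524102 -0.04281151  0.20852529]
cap
 px 318 356 r 36.4 area 3767 circ-> [ 0.5663 -0.0434  0.2437] cloud [ 0.5662 -0.0434  0.2434]
rim [ 0.6389 -0.0213  0.0174] 777 bbox [ 0.6201 -0.0401] [ 0.6576 -0.0026]
rim [0.5692 0.0293 0.0175] 678 bbox [0.5501 0.0108] [0.5879 0.0486]
t 5.25 tcp [ 0.5652 -0.0428  0.2085] yaw 0.303 j [-0.08  0.38  0.15  1.33  0.    2.76] grip 0.0221 F [-0.6  0.  -0.6]
 -> delta [0.2557 0.005  0.1617] yaw 0.003 mm 90.77879900723597
top
rim [0.5287 0.3396 0.0079] 51 bbox [0.5182 0.328 ] [0.5386 0.3504]
rim [0.5939 0.3357 0.0086] 53 bbox [0.5833 0.3231] [0.6042 0.3461]
```

View pics/w3.png

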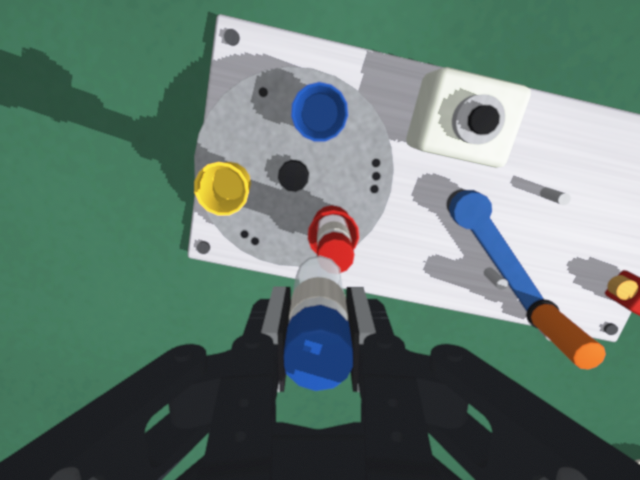

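Wrist view: blue cup at (320,111) in clear view, yellow cup at (222,188), red vial at (335,250), motor at (475,118), idler at (590,355). I'll move across and down in steps.

Request:
jog_arm --deltas '[{"delta_pos": [0.254, 0.003, 0], "yaw": 0, "fingers": 0.1}, {"delta_pos": [0.254, 0.003, 0], "yaw": 0, "fingers": 0.1}, {"delta_pos": [0.254, 0.003, 0], "yaw": 0, "fingers": 0.1}, {"delta_pos": [0.254, 0.003, 0.14], "yaw": 0, "fingers": 0.1}, {"delta_pos": [0.254, 0.003, 0.26], "yaw": 0, "fingers": 0.1}, {"delta_pos": [0.254, 0.003, 0.3], "yaw": 0, "fingers": 0.1}, {"delta_pos": [0.254, 0.003, 0.32], "yaw": 0, "fingers": 0.1}, {"delta_pos": [0.254, 0.003, 0.34], "yaw": 0, "fingers": 0.1}, {"delta_pos": [0.254, 0.003, 0.34], "yaw": 0, "fingers": 0.1}]'

```text
clock: 6.15
eef_pos: [0.6386, -0.0227, 0.1076]
tool_rot: [0.989, 0.15, 0.001, 0.0]
ft_force: [0.4, 0.0, -1.7]
grip_width: 0.0225
grasp_force: 59.9
```

```bash
python3 - <<'E'
from h import *
go(.6378,-.0207,.092,.303)
E
```

```text
t 6.15 tcp [ 0.6386 -0.0227  0.1076] yaw 0.301 j [-0.04  0.59  0.2   1.19  0.    2.81] grip 0.0225 F [ 0.4  0.  -1.7]
 -> delta [-0.0006 -0.0072  0.0521] yaw -0.003 mm 15.785667549540594
```

Request:
jog_arm --deltas '[{"delta_pos": [0, 0, 0.02], "yaw": 0, "fingers": 0.1}, {"delta_pos": [0, 0, 0.035], "yaw": 0, "fingers": 0.1}, {"delta_pos": [0, 0, 0.045], "yaw": 0, "fingers": 0.1}, {"delta_pos": [0, 0, 0.053], "yaw": 0, "fingers": 0.1}, {"delta_pos": [0, 0, 0.053], "yaw": 0, "fingers": 0.1}]'

```text
clock: 6.65
eef_pos: [0.6385, -0.0226, 0.0909]
tool_rot: [0.989, 0.15, 0.0, -0.0]
ft_force: [0.8, 2.7, 0.5]
grip_width: 0.0224
grasp_force: 59.7
```

```bash
python3 - <<'E'
from h import *
go(.6378,-.0207,.091,.303)
E
```

```text
t 6.65 tcp [ 0.6385 -0.0226  0.0909] yaw 0.301 j [-0.04  0.6   0.18  1.15  0.    2.81] grip 0.0224 F [0.8 2.7 0.5]
 -> delta [-0.0003 -0.0068 -0.0002] yaw -0.003 mm 2.039991130053215
```

Request:
jog_arm --deltas '[{"delta_pos": [0, 0, 0], "yaw": 0, "fingers": 0.5}, {"delta_pos": [0, 0, 0], "yaw": 0, "fingers": 0.5}, {"delta_pos": [0, 0, 0], "yaw": 0, "fingers": 0.5}, {"delta_pos": [0, 0, 0], "yaw": 0, "fingers": 0.5}, {"delta_pos": [0, 0, -0.15], "yaw": 0, "fingers": 0.5}, {"delta_pos": [0, 0, -0.3], "yaw": 0, "fingers": 0.5}, {"delta_pos": [0, 0, -0.45], "yaw": 0, "fingers": 0.5}, {"delta_pos": [-0.25, 0, -0.45], "yaw": 0, "fingers": 0.5}, {"delta_pos": [-0.25, 0, -0.45], "yaw": 0, "fingers": 0.5}, {"delta_pos": [-0.25, 0, -0.45], "yaw": 0, "fingers": 0.5}]'

```text
clock: 7.65
eef_pos: [0.5636, -0.0463, 0.2267]
tool_rot: [0.989, 0.149, -0.001, 0.0]
ft_force: [1.6, -0.3, 0.2]
grip_width: 0.0426
grasp_force: 0.0
```

```bash
python3 - <<'E'
from h import *
c=cam('wrist'); save(c,'w4')
print('cap');blobs(c,100,130,.126,100); rim(c,100,130); rim(c,20,35)
go(.5955,.337,.21,.66)
E
```

```text
cap
 px 316 108 r 20.6 area 1242 circ-> [ 0.6386 -0.0227  0.126 ] cloud [ 0.6385 -0.0225  0.126 ]
rim [ 0.639  -0.0214  0.0174] 673 bbox [ 0.6203 -0.04  ] [ 0.658  -0.0025]
rim [0.5692 0.0294 0.0175] 601 bbox [0.5497 0.0108] [0.5878 0.0485]
t 7.7 tcp [ 0.5654 -0.0458  0.2266] yaw 0.299 j [-0.08  0.38  0.18  1.38 -0.    2.76] grip 0.0427 F [ 0.6  0.  -0.4]
 -> delta [ 0.4718 -1.1899  0.055 ] yaw -0.46 mm 384.36232066754906
```

View pics/w4.png

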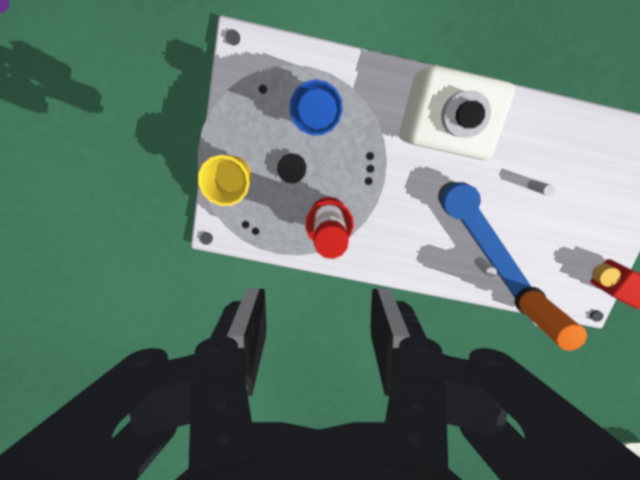

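The blue vial stands in its cup: cap at (316,108), top at z = 0.126, 1.3 mm off centre. Next, the yellow vial.

Request:
jog_arm --deltas '[{"delta_pos": [0.2, -0.8, 0], "yaw": -0.46, "fingers": 0.6}, {"delta_pos": [0.2, -0.8, 0], "yaw": -0.46, "fingers": 0.6}, {"delta_pos": [0.2, -0.8, 0], "yaw": -0.46, "fingers": 0.6}, {"delta_pos": [0.2, -0.8, 0], "yaw": -0.46, "fingers": 0.6}, {"delta_pos": [0.2, -0.8, 0], "yaw": -0.46, "fingers": 0.6}, {"delta_pos": [0.2, -0.8, 0], "yaw": -0.46, "fingers": 0.6}, {"delta_pos": [0.2, -0.8, 0], "yaw": -0.46, "fingers": 0.6}]'

```text
clock: 8.4
eef_pos: [0.5531, 0.2036, 0.2252]
tool_rot: [0.945, 0.326, -0.0, 0.0]
ft_force: [0.1, 0.5, 0.3]
grip_width: 0.0514
grasp_force: 0.0
```

```bash
python3 - <<'E'
from h import *
c=cam('wrist'); print('capY');blobs(c,20,35,.082); 
go(.5950,.3365,.043,.66)
E
```

```text
capY
 px 202 51 r 19.5 area 1015 circ-> [0.5959 0.3367 0.082 ] cloud [0.596  0.3367 0.0819]
 px 492 325 r 23.1 area 571 circ-> [0.5697 0.0304 0.082 ] cloud [0.5687 0.027  0.081 ]
t 8.45 tcp [0.5532 0.2023 0.2253] yaw 0.663 j [ 0.35  0.42  0.25  1.4  -0.    2.83] grip 0.0513 F [-0.5 -0.7 -0.3]
 -> delta [ 0.3857 -0.2671  0.6074] yaw 0.003 mm 230.2499442115819
```

Request:
jog_arm --deltas '[{"delta_pos": [0.386, -0.267, 0.1], "yaw": 0, "fingers": 0.6}, {"delta_pos": [0.386, -0.267, 0.15], "yaw": 0, "fingers": 0.6}, {"delta_pos": [0.386, -0.267, 0.15], "yaw": 0, "fingers": 0.6}, {"delta_pos": [0.386, -0.267, 0.25], "yaw": 0, "fingers": 0.6}, {"delta_pos": [0.386, -0.267, 0.4], "yaw": 0, "fingers": 0.6}, {"delta_pos": [0.386, -0.267, 0.5], "yaw": 0, "fingers": 0.6}, {"delta_pos": [0.386, -0.267, 0.6], "yaw": 0, "fingers": 0.6}, {"delta_pos": [0.386, -0.267, 0.6], "yaw": 0, "fingers": 0.6}, {"delta_pos": [0.386, -0.267, 0.6], "yaw": 0, "fingers": 0.1}, {"delta_pos": [0.386, -0.267, 0.6], "yaw": 0, "fingers": 0.1}, {"delta_pos": [0.386, -0.267, 0.6], "yaw": 0, "fingers": 0.1}, {"delta_pos": [0.386, -0.267, 0.6], "yaw": 0, "fingers": 0.1}]'

```text
clock: 9.65
eef_pos: [0.5966, 0.3366, 0.0484]
tool_rot: [0.946, 0.325, 0.002, -0.0]
ft_force: [-0.0, -0.3, 3.9]
grip_width: 0.0221
grasp_force: 58.8
```

Request:
jog_arm --deltas '[{"delta_pos": [0, 0, -0.15], "yaw": 0, "fingers": 0.1}, {"delta_pos": [0, 0, -0.3], "yaw": 0, "fingers": 0.1}, {"delta_pos": [0, 0, -0.45], "yaw": 0, "fingers": 0.1}, {"delta_pos": [0, 0, -0.58], "yaw": 0, "fingers": 0.1}, {"delta_pos": [0, 0, -0.58], "yaw": 0, "fingers": 0.1}]'

```text
clock: 10.15
eef_pos: [0.598, 0.338, 0.2294]
tool_rot: [0.946, 0.325, 0.008, -0.001]
ft_force: [0.4, 0.4, 0.0]
grip_width: 0.0225
grasp_force: 59.5
```

```bash
python3 - <<'E'
from h import *
go(.5692-.077*.955,.0294-.077*.296,.215,.3)
E
```

```text
t 10.15 tcp [0.598  0.338  0.2294] yaw 0.662 j [0.51 0.63 0.59 1.52 0.   2.99] grip 0.0225 F [0.4 0.4 0. ]
 -> delta [-0.9485  0.6617  0.0349] yaw 0.461 mm 347.1187806912617
```

Request:
jog_arm --deltas '[{"delta_pos": [-0.95, 0.66, 0.035], "yaw": 0.46, "fingers": 0.1}, {"delta_pos": [-0.95, 0.66, 0.035], "yaw": 0.46, "fingers": 0.1}, {"delta_pos": [-0.95, 0.66, 0.035], "yaw": 0.46, "fingers": 0.1}, {"delta_pos": [-0.95, 0.66, 0.035], "yaw": 0.46, "fingers": 0.1}, {"delta_pos": [-0.95, 0.66, 0.035], "yaw": 0.46, "fingers": 0.1}, {"delta_pos": [-0.95, 0.66, 0.035], "yaw": 0.46, "fingers": 0.1}, {"delta_pos": [-0.95, 0.66, 0.035], "yaw": 0.46, "fingers": 0.1}, {"delta_pos": [-0.95, 0.66, 0.035], "yaw": 0.46, "fingers": 0.1}, {"delta_pos": [-0.95, 0.66, 0.035], "yaw": 0.46, "fingers": 0.1}]'

```text
clock: 11.05
eef_pos: [0.4917, 0.0043, 0.2098]
tool_rot: [0.989, 0.149, 0.001, -0.0]
ft_force: [0.0, 0.6, 0.6]
grip_width: 0.0227
grasp_force: 59.5
```

```bash
python3 - <<'E'
from h import *
c=cam('wrist'); o=bot.get_obs(); zt=o['eef_pos'][2]-.0384+.072; print('tcp',o['eef_pos'],zt)
print('cap');blobs(c,15,40,zt,100,300); rim(c,20,35); print('blue');blobs(c,100,130,.126,100)
go(.569,.029,.0924,.3)
E
```

```text
tcp [0.49203463 0.00504537 0.20973849] 0.24333849028916515
cap
 px 318 350 r 37.4 area 3784 circ-> [0.494  0.0046 0.2433] cloud [0.4937 0.0045 0.2434]
rim [0.5689 0.0296 0.0174] 802 bbox [0.55   0.0108] [0.5879 0.0487]
blue
 px 449 4 r 23.8 area 985 circ-> [ 0.6362 -0.0225  0.126 ] cloud [ 0.6332 -0.0233  0.1258]
t 11.1 tcp [0.492  0.005  0.2097] yaw 0.3 j [ 0.01  0.23 -0.06  1.28  0.    2.85] grip 0.0225 F [ 0.5 -0.4 -0.4]
 -> delta [ 0.2682 -0.0004  0.3915] yaw -0.0 mm 142.35804815043983
```

Request:
jog_arm --deltas '[{"delta_pos": [0.264, -0.005, 0], "yaw": 0, "fingers": 0.1}, {"delta_pos": [0.264, -0.005, 0], "yaw": 0, "fingers": 0.1}, {"delta_pos": [0.264, -0.005, 0], "yaw": 0, "fingers": 0.1}, {"delta_pos": [0.264, -0.005, 0.14], "yaw": 0, "fingers": 0.1}, {"delta_pos": [0.264, -0.005, 0.26], "yaw": 0, "fingers": 0.1}, {"delta_pos": [0.264, -0.005, 0.3], "yaw": 0, "fingers": 0.1}, {"delta_pos": [0.264, -0.005, 0.32], "yaw": 0, "fingers": 0.1}, {"delta_pos": [0.264, -0.005, 0.34], "yaw": 0, "fingers": 0.1}, {"delta_pos": [0.264, -0.005, 0.34], "yaw": 0, "fingers": 0.1}]'

```text
clock: 12.0
eef_pos: [0.5676, 0.0299, 0.1082]
tool_rot: [0.989, 0.15, 0.001, 0.0]
ft_force: [-0.0, 0.2, -1.0]
grip_width: 0.0223
grasp_force: 59.6
```

```bash
python3 - <<'E'
from h import *
go(.569,.029,.0924,.3)
E
```

```text
t 12.0 tcp [0.5676 0.0299 0.1082] yaw 0.301 j [ 0.05  0.45 -0.02  1.1   0.    2.89] grip 0.0223 F [-0.   0.2 -1. ]
 -> delta [0.0033 0.0043 0.0528] yaw 0.001 mm 15.919541598936759
```

Request:
jog_arm --deltas '[{"delta_pos": [0, 0, 0.02], "yaw": 0, "fingers": 0.1}, {"delta_pos": [0, 0, 0.035], "yaw": 0, "fingers": 0.1}, {"delta_pos": [0, 0, 0.045], "yaw": 0, "fingers": 0.1}, {"delta_pos": [0, 0, 0.053], "yaw": 0, "fingers": 0.1}, {"delta_pos": [0, 0, 0.053], "yaw": 0, "fingers": 0.1}]'

```text
clock: 12.5
eef_pos: [0.5677, 0.0296, 0.0923]
tool_rot: [0.989, 0.15, 0.001, 0.0]
ft_force: [0.2, -1.4, 3.7]
grip_width: 0.0223
grasp_force: 59.8
```

Request:
jog_arm --deltas '[{"delta_pos": [0, 0, 0], "yaw": 0, "fingers": 0.5}, {"delta_pos": [0, 0, 0], "yaw": 0, "fingers": 0.5}, {"delta_pos": [0, 0, 0], "yaw": 0, "fingers": 0.5}, {"delta_pos": [0, 0, 0], "yaw": 0, "fingers": 0.5}, {"delta_pos": [0, 0, -0.15], "yaw": 0, "fingers": 0.5}, {"delta_pos": [0, 0, -0.3], "yaw": 0, "fingers": 0.5}, {"delta_pos": [0, 0, -0.45], "yaw": 0, "fingers": 0.5}, {"delta_pos": [-0.3, 0.3, -0.45], "yaw": 0, "fingers": 0.5}, {"delta_pos": [-0.3, 0.3, -0.45], "yaw": 0, "fingers": 0.5}, {"delta_pos": [-0.3, 0.3, -0.45], "yaw": 0, "fingers": 0.5}, {"delta_pos": [-0.3, 0.3, -0.45], "yaw": 0, "fingers": 0.5}]'

```text
clock: 13.6
eef_pos: [0.5059, -0.0856, 0.2269]
tool_rot: [0.989, 0.147, -0.0, 0.0]
ft_force: [0.3, 0.3, 0.2]
grip_width: 0.0422
grasp_force: 0.0
```

```bash
python3 - <<'E'
from h import *
c=cam('wrist'); save(c,'w5')
print('cap');blobs(c,100,130,.126,100);blobs(c,20,35,.126,100); rim(c,100,130); rim(c,20,35)
print('idler');blobs(c,3,18,.105); print('hub'); blobs(c,100,130,.042)
go(.45,-.3,.2,0)
E
```

```text
cap
 px 278 0 r 14.5 area 167 circ-> [ 0.6295 -0.0254  0.126 ] cloud [ 0.6287 -0.0257  0.1251]
 px 160 82 r 22.4 area 1376 circ-> [0.5681 0.0301 0.126 ] cloud [0.5683 0.0298 0.1259]
rim [ 0.6385 -0.0215  0.0174] 398 bbox [ 0.62   -0.0402] [ 0.645  -0.0038]
rim [0.5689 0.0293 0.0175] 505 bbox [0.55   0.0107] [0.5877 0.0444]
idler
 px 558 256 r 17.2 area 801 circ-> [ 0.5346 -0.2614  0.105 ] cloud [ 0.5343 -0.2619  0.1047]
hub
 px 469 167 r 70.7 area 3321 circ-> [ 0.5742 -0.1985  0.042 ] cloud [ 0.5802 -0.1962  0.0407]
t 13.65 tcp [ 0.5069 -0.0842  0.2268] yaw 0.297 j [-0.16  0.27  0.03  1.33  0.    2.68] grip 0.0426 F [ 0.4 -0.2 -0. ]
 -> delta [-0.392   0.6323  0.0889] yaw 0.378 mm 224.78312336951473
```

View pics/w5.png

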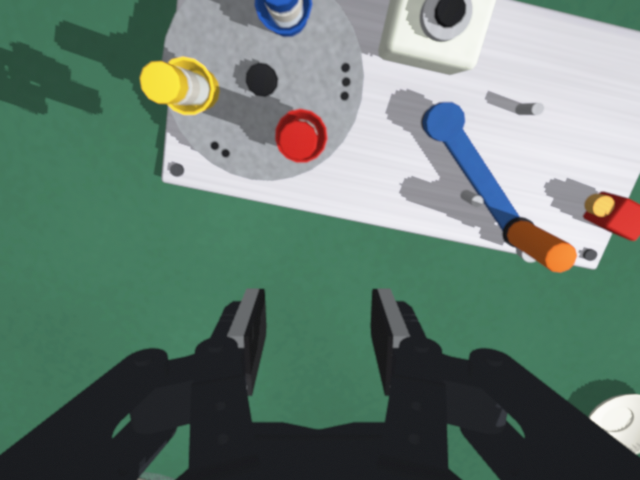

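The yellow vial is home: cap top at z = 0.126, 1 mm off centre. The idler top is at (558,256), the hub at (445,122) and the pawl at (625,215). Now computing the arc.

```bash
cat > arc.py <<'E'
import numpy as np
I=np.array([.5345,-.2615]); P=np.load('piv.npy')
v=I-P; a0=np.arctan2(v[1],v[0])
def at(th): a=a0+th; return P+.12*np.array([np.cos(a),np.sin(a)]), a+np.pi+np.pi/2+np.pi/2-np.pi/2+0
E
python3 - <<'E'
from h import *
c=cam('wrist'); p=ray(c,445,122,.042); I=np.array([.5345,-.2615]); print('pivot',p,'len',np.linalg.norm(p[:2]-I))
np.save('piv.npy',p[:2]); v=I-p[:2]; a0=np.arctan2(v[1],v[0])
for th in(0,.2,.4,.55,.7):
    q=p[:2]+.12*np.array([np.cos(a0+th),np.sin(a0+th)]); t=a0+th+np.pi/2  # tangent
    yaw=t+np.pi/2; yaw=(yaw+np.pi)%(2*np.pi)-np.pi   # tool y=(sin yaw,-cos yaw)=dir(yaw-pi/2)
    print(th,q.round(4),'yaw',round(yaw,3),'shift from start',(q-I).round(4))
yaw0=a0+np.pi
go(I[0],I[1],.16,yaw0)
E
```

```text
pivot [ 0.60349433 -0.1633195   0.042     ] len 0.11999845335996732
0 [ 0.5345 -0.2615] yaw 0.958 shift from start [-0. -0.]
0.2 [ 0.5554 -0.2733] yaw 1.158 shift from start [ 0.0209 -0.0118]
0.4 [ 0.5782 -0.2806] yaw 1.358 shift from start [ 0.0437 -0.0191]
0.55 [ 0.596  -0.2831] yaw 1.508 shift from start [ 0.0615 -0.0216]
0.7 [ 0.614  -0.2829] yaw 1.658 shift from start [ 0.0795 -0.0214]
t 13.7 tcp [ 0.5075 -0.0833  0.2267] yaw 0.299 j [-0.16  0.27  0.03  1.33  0.    2.68] grip 0.0427 F [ 0.5 -0.3  0. ]
 -> delta [-0.0891  0.5943  0.222 ] yaw -0.84 mm 192.1849248283849
```

Arm length comes out at exactly 120 mm. Next, move above the idler.

Request:
jog_arm --deltas '[{"delta_pos": [-0.09, 0.595, 0.1], "yaw": -0.84, "fingers": 0.65}, {"delta_pos": [-0.09, 0.595, 0.1], "yaw": -0.84, "fingers": 0.65}, {"delta_pos": [-0.09, 0.595, 0.1], "yaw": -0.84, "fingers": 0.65}, {"delta_pos": [-0.09, 0.595, 0.1], "yaw": -0.84, "fingers": 0.65}, {"delta_pos": [-0.09, 0.595, 0.1], "yaw": -0.84, "fingers": 0.65}, {"delta_pos": [-0.09, 0.595, 0.1], "yaw": -0.84, "fingers": 0.65}, {"delta_pos": [-0.09, 0.595, 0.1], "yaw": -0.84, "fingers": 0.65}]'

```text
clock: 14.4
eef_pos: [0.5352, -0.2602, 0.1961]
tool_rot: [0.887, 0.462, -0.0, -0.0]
ft_force: [-0.1, -0.3, 0.6]
grip_width: 0.0553
grasp_force: 0.0
```

```bash
python3 - <<'E'
from h import *
c=cam('wrist'); blobs(c,3,18,.105)
go(.5335,-.2620,.062,.958)
E
```

```text
px 318 242 r 18.4 area 1004 circ-> [ 0.5343 -0.2631  0.105 ] cloud [ 0.5342 -0.2631  0.1049]
t 14.45 tcp [ 0.5352 -0.2601  0.1964] yaw 0.961 j [-0.45  0.45  0.21  1.33  0.    1.73] grip 0.0556 F [-0.6  0.2  0.2]
 -> delta [-0.0087 -0.0008  0.4481] yaw 0.003 mm 134.46992688408483
```

Request:
jog_arm --deltas '[{"delta_pos": [-0.008, 0, 0.15], "yaw": 0, "fingers": 0.65}, {"delta_pos": [-0.008, 0, 0.28], "yaw": 0, "fingers": 0.65}, {"delta_pos": [-0.008, 0, 0.38], "yaw": 0, "fingers": 0.65}, {"delta_pos": [-0.008, 0, 0.445], "yaw": 0, "fingers": 0.65}, {"delta_pos": [-0.008, 0, 0.445], "yaw": 0, "fingers": 0.65}, {"delta_pos": [-0.008, 0, 0.445], "yaw": 0, "fingers": 0.1}, {"delta_pos": [-0.008, 0, 0.445], "yaw": 0, "fingers": 0.1}, {"delta_pos": [-0.008, 0, 0.445], "yaw": 0, "fingers": 0.1}, {"delta_pos": [-0.008, 0, 0.445], "yaw": 0, "fingers": 0.1}, {"delta_pos": [-0.008, 0, 0.445], "yaw": 0, "fingers": 0.1}]'

```text
clock: 15.45
eef_pos: [0.5343, -0.2632, 0.0653]
tool_rot: [0.887, 0.462, 0.001, 0.001]
ft_force: [-1.9, 3.0, 6.5]
grip_width: 0.0228
grasp_force: 58.6
```

```bash
python3 - <<'E'
from h import *
P=np.load('piv.npy'); p=np.array(bot.get_obs()['eef_pos'])
v=p[:2]-P; a0=np.arctan2(v[1],v[0]); L=np.linalg.norm(v); print('L',L)
for th in np.linspace(.1,.7,7):
    q=P+L*np.array([np.cos(a0+th),np.sin(a0+th)]); print(round(th,2),end=' '); go(*q,p[2],a0+np.pi+th)
E
```

```text
L 0.12153022312695039
0.1 t 15.45 tcp [ 0.5343 -0.2632  0.0653] yaw 0.96 j [-0.46  0.54  0.    1.03  0.    1.72] grip 0.0228 F [-1.9  3.   6.5]
 -> delta [0.0022 0.0404 0.0001] yaw -0.133 mm 12.14795918633033
0.2 t 15.45 tcp [ 0.5343 -0.2632  0.0653] yaw 0.96 j [-0.46  0.54  0.    1.03  0.    1.72] grip 0.0228 F [-1.9  3.   6.5]
 -> delta [0.0084 0.0804 0.0002] yaw -0.26 mm 24.265554801229683
0.3 t 15.45 tcp [ 0.5343 -0.2632  0.0653] yaw 0.96 j [-0.46  0.54  0.    1.03  0.    1.72] grip 0.0228 F [-1.9  3.   6.5]
 -> delta [0.0186 0.1196 0.0003] yaw -0.388 mm 36.32249916638252
0.4 t 15.45 tcp [ 0.5343 -0.2632  0.0653] yaw 0.96 j [-0.46  0.54  0.    1.03  0.    1.72] grip 0.0228 F [-1.9  3.   6.5]
 -> delta [0.0327 0.1576 0.0005] yaw -0.515 mm 48.288656200011445
0.5 t 15.45 tcp [ 0.5343 -0.2632  0.0653] yaw 0.96 j [-0.46  0.54  0.    1.03  0.    1.72] grip 0.0228 F [-1.9  3.   6.5]
 -> delta [0.0505 0.194  0.0006] yaw -0.642 mm 60.134116741386215
0.6 t 15.45 tcp [ 0.5343 -0.2632  0.0653] yaw 0.96 j [-0.46  0.54  0.    1.03  0.    1.72] grip 0.0228 F [-1.9  3.   6.5]
 -> delta [0.0718 0.2284 0.0007] yaw -0.77 mm 71.82927330815023
0.7 t 15.45 tcp [ 0.5343 -0.2632  0.0653] yaw 0.96 j [-0.46  0.54  0.    1.03  0.    1.72] grip 0.0228 F [-1.9  3.   6.5]
 -> delta [0.0965 0.2605 0.0008] yaw -0.897 mm 83.34489409960611
```

Request:
jog_arm --deltas '[{"delta_pos": [0.001, 0.02, 0], "yaw": -0.065, "fingers": 0.1}, {"delta_pos": [0.002, 0.04, 0], "yaw": -0.13, "fingers": 0.1}, {"delta_pos": [0.005, 0.06, 0], "yaw": -0.195, "fingers": 0.1}, {"delta_pos": [0.008, 0.08, 0], "yaw": -0.26, "fingers": 0.1}, {"delta_pos": [0.013, 0.1, 0], "yaw": -0.325, "fingers": 0.1}, {"delta_pos": [0.0186, 0.12, 0], "yaw": -0.39, "fingers": 0.1}, {"delta_pos": [0.0327, 0.158, 0], "yaw": -0.515, "fingers": 0.1}, {"delta_pos": [0.0505, 0.194, 0], "yaw": -0.64, "fingers": 0.1}, {"delta_pos": [0.0718, 0.228, 0], "yaw": -0.77, "fingers": 0.1}, {"delta_pos": [0.0965, 0.26, 0], "yaw": -0.9, "fingers": 0.1}, {"delta_pos": [0.0965, 0.26, 0], "yaw": -0.9, "fingers": 0.1}, {"delta_pos": [0.0965, 0.26, 0], "yaw": -0.9, "fingers": 0.1}]'

```text
clock: 16.65
eef_pos: [0.6133, -0.2839, 0.0652]
tool_rot: [0.673, 0.74, 0.0, -0.0]
ft_force: [-6.5, 3.4, 7.7]
grip_width: 0.023
grasp_force: 59.0
```

```bash
python3 - <<'E'
from h import *
P=np.load('piv.npy'); o=bot.get_obs(); v=np.array(o['eef_pos'])[:2]-P; print('theta by tcp',np.arctan2(v[1],v[0])-np.arctan2(-.2615-P[1],.5345-P[0]),np.linalg.norm(v),o['ft_force'],o['grasp_force'],o['grip_width'],o['clock'])
c=cam('top'); save(c,'top1'); print('idler');blobs(c,3,18,.105,120,20);print('caps');blobs(c,100,130,.126,100,20);blobs(c,20,35,.126,100,20)
i=c['image'][140:290,240:540]; cv2.imwrite('pics/top1c.png',cv2.resize(i,(800,400))[:,:,::-1])
E
```

```text
theta by tcp 0.693400177055264 0.12096214670922599 [-6.50958567  3.44922504  7.6841735 ] 59.01454210281372 0.022984694766249675 16.65
idler
caps
 px 312 182 r 5.2 area 72 circ-> [ 0.6355 -0.024   0.126 ] cloud [ 0.6349 -0.0236  0.1252]
 px 287 214 r 5.5 area 84 circ-> [0.5659 0.0294 0.126 ] cloud [0.5658 0.0294 0.125 ]
```

View pics/top1c.png

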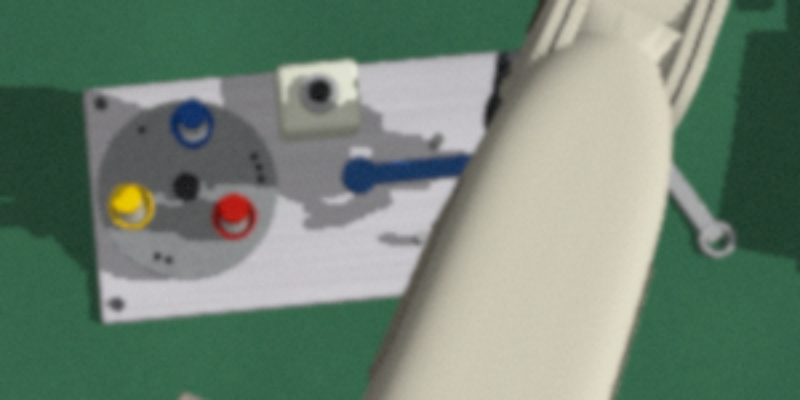

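The crop shows both vials standing in their cups at (192,122) and (130,203). The blue arm has swung back to about 0.69 rad and the gripper is holding it. I'll hold briefly, then hand in.

Request:
jog_arm --deltas '[{"delta_pos": [0, 0, 0], "yaw": 0, "fingers": 0.1}, {"delta_pos": [0, 0, 0], "yaw": 0, "fingers": 0.1}, {"delta_pos": [0, 0, 0], "yaw": 0, "fingers": 0.1}, {"delta_pos": [0, 0, 0], "yaw": 0, "fingers": 0.1}]'

```text
clock: 17.1
eef_pos: [0.613, -0.2839, 0.0652]
tool_rot: [0.673, 0.74, 0.0, -0.0]
ft_force: [-5.3, 3.1, 6.9]
grip_width: 0.0229
grasp_force: 59.0
```

```bash
python3 -c "
from workcell import bot
print(bot.job_done())"
```

```text
the job is handed in; nothing more can be done
None
```

I handed the job in at about 17 s of the 72 s allowed: the blue and yellow vials are home in their pockets and let go, and the gripper is holding the tensioner at about 0.69 rad, past the click (the hand-in returned no verdict).

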